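Square a board pack into the gluing-up jig and lock it with the cam

TASK

Get the pack of pressing boards ready for pasting along its near edge: with your fingertips, push it along the jig's base board until it lies flush against the right fence and the far fence, fully home in their corner, then push the cam lever round until it stiffens and the cam clamps the pack there. Only push, never lift the pack, and leave the things lying round the jig where they are.

Things in the scene. Friction and masses are not known exactly. Their poses are not given: they have to be found in the camera images.
- jig: gluing-up jig, fixed: dark base board 285 (x) x 270 (y) mm, its top 18 mm above the table, with two aluminium fences 22 mm wide and 18 mm high on it. Origin: centre of the board, on the table (z = 0); x away from the robot (turned up to 0.22 rad), y left, z up. Inner faces: far fence x = +117.5, right fence y = -110 mm. Near and left sides are open
- jig_corner (a point): corner where the inner faces of the fences meet, on the board's upper face, (117.5, -110, 18) mm in the jig's frame. From it the far fence runs 200 mm to the left, the right fence 243 mm towards the robot
- jig_pivot (a point): pivot of the cam lever on the board's upper face, (82.5, 41.2, 18) mm in the jig's frame. The cam on it is a wooden disc, radius 20 mm, 18 mm high, its centre 7 mm off the pivot: released (joint 0 to 0.2) it stands 7 to 8 mm clear of a pack lying home, swung over it presses the pack onto the right fence
- cam (a joint): turn of the cam lever about its vertical pivot, rad, 0 to 2.3, counter-clockwise from above. 0: lever points to the jig's +y (left); 1.57: to the jig's -x (towards the robot). Stiff friction (0.12 N m, 1.5 N at the knob), stays where it is left. The cam meets a home pack at about 1.55 and clamps it just beyond, with 4 to 10 N at the knob; with no pack there it turns on freely
- cam_knob (a point): middle of the upright black knob on the lever's end, 80 mm from the pivot, 64 mm above the table. The knob, 19 mm in diameter, reaches from 44 to 81 mm above the table; the steel lever bar under it is 15 mm wide, 38 to 44 mm above the table
- pack: pack of pressing boards and leaves, plain beige block 100 (x) x 130 (y) x 24 mm, about 0.25 kg, loose, flat on the jig's board. Origin: centre of its underside. At home its long sides lie along the far fence (x along the jig's x, either way round), its centre 50 mm in front of the far fence and 65 mm left of the right one. On the way it passes right of the cam, with 7 mm to spare
- weight: grey cloth-covered weight, 100 x 46 x 27 mm, behind the jig; leave it. Origin: centre of its underside
- prints: wad of stuck photo prints, 100 x 129 x 31 mm, left of the jig; leave it. Origin: centre of its underside
- jar: white jar with a red lid, 57 mm in diameter, 75 mm high, behind the jig; leave it. Origin: centre of its underside
- brush: flat brush with an orange handle, 199 x 32 x 12 mm, left behind the jig; leave it. Origin: centre of its underside
- loupe: black stand loupe, 43 mm in diameter, 38 mm high, left in front; leave it. Origin: centre of its underside

How it is judged:
By the outcome, as a careful person would: the job done as asked, in the order asked, and still so for the second after the job is handed in, with the robot touching nothing.
It also fails if it takes over 58 s, if anything falls off the work surface, if the arm or the gripper's body presses on something with over 40 N, if the wrist force passes 120 N, or if a joint passes its speed limit or range.

ROBOT

A 6-joint arm with a two-finger parallel gripper is mounted at the origin on a cart in front of the work surface, level with it; the furniture and walls round the work are solid. World frame = base frame: x ahead of the robot, y to its left, z up, the work surface at z = 0. Lengths are in m, angles in rad, forces in N, time in s.
With the tool pointing down it reaches from about 0.325 to 0.775 m from the base axis. Payload 5.5 kg.
Tool frame: the origin (TCP) lies at the very end of the fingers, on their centre line; the grasp point (between the pads) lies ctrl.tcp_to_grasp behind it (ctrl.tcp_to_grasp is the distance from the TCP to the grasp point, in m); z points along the fingers, y is the line along which they close (so a half turn about z gives the same grasp; the last joint's range is limited). The gripper opens to 85 mm and grips with 20 to 120 N. Pads are 22 mm wide; open, the fingers measure 114 mm over their backs; the gripper's body (76 mm by 85 mm) begins 54 mm behind the grasp point. The pads swing forward as they close: fully open they stand 13 mm farther back than shut.
Start: joints at [1.092, 0.091, 1.231, -0, 1.82, -0.057], TCP at [0.246, 0.547, 0.191] pointing down, gripper open.
Joint ranges: [-2.87, 2.87], [-0.86, 2.18], [0.17, 2.46], [-1.51, 4.65], [0.06, 2.69], [-2.65, 2.65]. Speed limits (rad/s): [2.57, 2.57, 3.01, 3.14, 3.14, 3.14].

INTERFACE

Orientations are given as a rotation vector (axis times angle).
In Python, from rig import monitor, vision, order, ctrl gives the robot as it stands. The module is installed in compiled form; this text tells all that it offers.
- The arm moves only by the tool step_arm, never from a script. Its argument "motion" is a list that holds one entry, the list of rows, each a list of 7 numbers: the shift along the tool's x, y, z in cm, then the turn, a rotation vector about the tool's x, y, z in rad, then the opening, from 0 (shut) to 1 (fully open). A call has 1 to 20 rows; each row is the pose to reach, as a shift and turn from the pose commanded when the call began, along the tool's axes at that moment; what a row does not reach only later rows make up. A row lasts 1/12 s, in which the tool goes at most 41.7 mm and 7.16 degrees, less where a joint would pass 70% of its speed; a pose out of reach is approached as far as the arm can. A call with a gripper value outside its range is refused whole. The fingers move at their own pace and stop on an object; "grip_force" is the grip in N (left out, the last holds). Time passes only in rows, so rows that repeat a pose let the fingers close. It gives the time, the measured TCP pose, the force, the opening and the grip force at its end, in the units of the state.
- monitor.read_state(): the state, without advancing time (a new reading comes with each control period).
- vision.read_camera(name): name is "scene" or "top"; returns the picture (480x640x3 uint8, red, green, blue); there is no depth.
- vision.camera_model(name): a dict with "fov_y" (degrees; the focal length in pixels is half the picture's height over the tangent of half this angle, whatever the lens; pixels are square), "cx", "cy" (the principal point, pixels), "T" (4x4, takes a point from camera to world coordinates). Camera axes: x right, y down, z forward; pixel columns grow to the right and rows downward; lengths in m; the calibration is good to about 2 mm. A picture is of the moment at which its call begins. camera_model takes no time and is no camera call.
- order.sign_off(): hands the job in; it is judged then, once.
The state is a dict: "time_s": time; "joints": joint angles; "joint_vel": joint speeds; "joint_efforts": joint torques, N m; "ee_pos": TCP position; "eef_rot": TCP orientation; "contact_force": force on the tool from outside, world axes, zero at the start; "wrist_torque": the same for the moment, N m; "grip_width": finger opening in m; "finger_force": force on a finger pad.
Only numpy, scipy, OpenCV 4.12 (cv2) and the standard library are available. Lean on these libraries where they do the work, as an engineer would, in place of code of your own. Each camera call takes 0.05 s, during which the arm holds its last target. There are 200 camera calls.

## Working session

There is one attempt and no reset: what is moved stays moved. The work goes in short steps, Python scripts to look and compute and a tool call to move; the robot and the scene stay as the last step left them, time stands still between calls to the robot, and variables do not carry over. Pictures are saved under pics/ and viewed, at most 10 in all, crops included, and the job is handed in when it is done.

Besides the shell and the picture viewer there is one more tool, called after "Emit:" as name([rows], argument=value, ...), one row to a line, values as JSON. step_arm: Moves the arm, as the interface text tells. Its arguments: {"type":"object","properties":{"motion":{"type":"array","items":{"type":"array","items":{"type":"array","items":{"type":"number"}}}},"grip_force":{"type":"number"}},"required":["motion"]}

```bash
mkdir -p pics; python3 - <<'E'
from rig import monitor, vision, order, ctrl
import cv2, numpy as np
for n in ("scene","top"):
    cv2.imwrite(f"pics/{n}0.png", vision.read_camera(n)[:,:,::-1])
    m=vision.camera_model(n); print(n,m["fov_y"],m["cx"],m["cy"],np.round(m["T"],3).tolist())
s=monitor.read_state(); print(s, ctrl.tcp_to_grasp)
E
```

```text
scene 42.174221119492366 325.6993607599229 237.6394114895648 [[-0.874, -0.275, 0.4, -0.015], [-0.486, 0.495, -0.72, 1.244], [-0.0, -0.824, -0.567, 0.903], [0.0, 0.0, 0.0, 1.0]]
top 56.54949933801382 321.2078252493266 248.43718952411413 [[0.071, -0.973, 0.219, 0.337], [-0.997, -0.07, 0.014, 0.196], [0.001, -0.22, -0.976, 1.2], [0.0, 0.0, 0.0, 1.0]]
{'time_s': 0.1, 'joints': array([ 1.09231110e+00,  9.18207077e-02,  1.23178087e+00,  4.82629003e-06,
        1.81978600e+00, -5.66995491e-02]), 'joint_vel': array([-0.00222487, -0.00182868, -0.00287842, -0.00082313,  0.003049  ,
       -0.00020491]), 'joint_efforts': array([ 1.48123661e-03, -4.60218215e+01, -4.19218683e+01, -4.19046353e-05,
        1.06018467e-02, -1.48666300e-05]), 'ee_pos': array([0.24548578, 0.54713013, 0.19023306]), 'eef_rot': array([-6.57536780e-01, -3.07151954e+00,  2.71676899e-03]), 'contact_force': array([-0.31559916,  0.31360461, -0.05527552]), 'wrist_torque': array([-0.05490701,  0.00540113,  0.00719121]), 'finger_force': 0.0, 'grip_width': 0.08526233920920274} 0.0187
```

View pics/scene0.png

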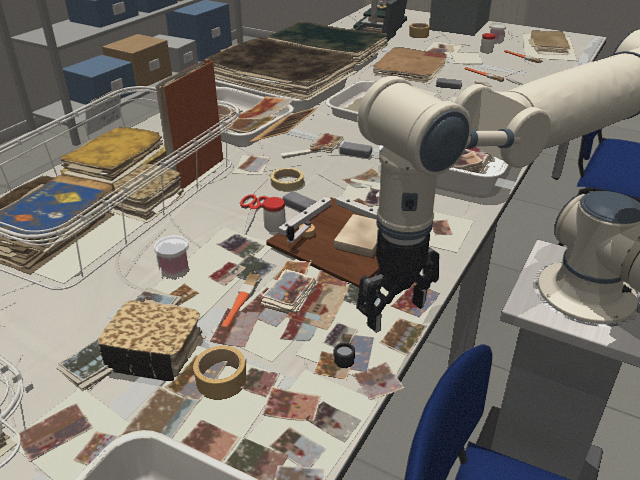

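View pics/top0.png

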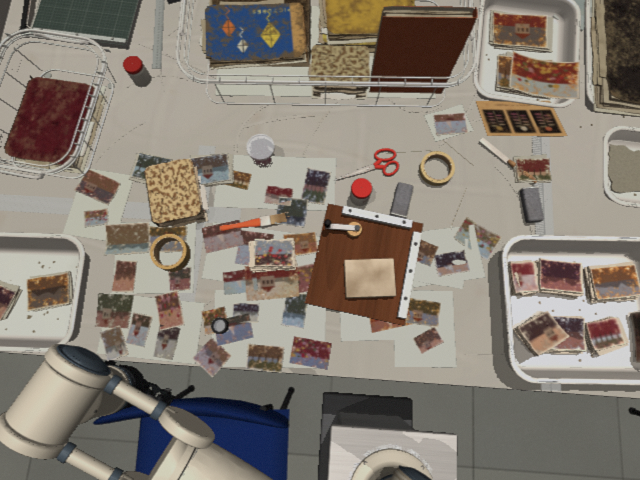

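The top view shows the board centred near (365,265), the pack near (370,279), the pivot near (354,229), the knob near (327,229), and the fences at the far side (row ~215) and right side (col ~412). Next I measure them.

```bash
cat > h.py <<'E'
import numpy as np, cv2
from rig import monitor, vision, order, ctrl
def cast(px,z,name="top"):
    m=vision.camera_model(name); T=np.array(m["T"]); f=240/np.tan(np.radians(m["fov_y"]/2))
    px=np.atleast_2d(px).astype(float)
    d=np.c_[(px[:,0]-m["cx"])/f,(px[:,1]-m["cy"])/f,np.ones(len(px))]@T[:3,:3].T
    o=T[:3,3]; return (o+d*((z-o[2])/d[:,2])[:,None])[:,:2]
def proj(p,name="top"):
    m=vision.camera_model(name); T=np.array(m["T"]); f=240/np.tan(np.radians(m["fov_y"]/2))
    c=(np.atleast_2d(p)-T[:3,3])@T[:3,:3]; return c[:,:2]/c[:,2:]*f+[m["cx"],m["cy"]]
def blobs(mask,amin=60):
    cs,_=cv2.findContours(mask.astype(np.uint8),cv2.RETR_EXTERNAL,cv2.CHAIN_APPROX_NONE)
    return sorted([c[:,0,:] for c in cs if cv2.contourArea(c)>amin],key=lambda c:-cv2.contourArea(c.reshape(-1,1,2)))
def rect(c,z):
    w=(cast(c,z)*1000).astype(np.float32); (x,y),(a,b),t=cv2.minAreaRect(w); return np.round([x,y,a,b,t],1)
E
python3 - <<'E'
from h import *
im=cv2.imread("pics/top0.png"); x0,y0=300,190
c=im[y0:340,x0:440]; cv2.imwrite("pics/crop0.png",cv2.resize(c,None,fx=4,fy=4,interpolation=cv2.INTER_NEAREST))
hsv=cv2.cvtColor(im,cv2.COLOR_BGR2HSV).astype(int); H,S,V=hsv[...,0],hsv[...,1],hsv[...,2]
reg=np.zeros(H.shape,bool); reg[195:335,300:430]=1
for name,m,z in (("board",(S>110)&(V<140)&(H<20)&reg,.018),("beige",(S>25)&(S<110)&(V>130)&(H<35)&reg,.042),("white",(S<25)&(V>190)&reg,.036)):
    for b in blobs(m)[:4]: print(name,b.min(0),b.max(0),rect(b,z))
for p in ((355,230),(414,270),(370,280),(350,290)): print(p,hsv[p[1],p[0]])
E
```

```text
board [300 205] [421 331] [559.7 122.7 321.6 317.1  82. ]
board [409 299] [429 312] [467.1 -56.6  53.2  27.4  85.5]
beige [344 258] [395 296] [529.   80.5  99.8 130.6   6.1]
beige [407 195] [429 230] [716.8 -41.8 100.1  59.5   1. ]
beige [300 211] [325 248] [653.2 245.2  57.8 105.7  81.7]
beige [364 195] [393 213] [737.5  65.9  71.8  55.7  82.2]
white [399 232] [421 317] [547.1 -25.8  20.2 232.   81.5]
white [343 206] [411 226] [699.3  68.3 187.   20.3  81.5]
white [332 224] [353 229] [663.2 159.8  57.5  11.8  89.9]
(355, 230) [10 31 99]
(414, 270) [ 26   9 205]
(370, 280) [ 16  72 176]
(350, 290) [ 17  82 156]
```

View pics/crop0.png

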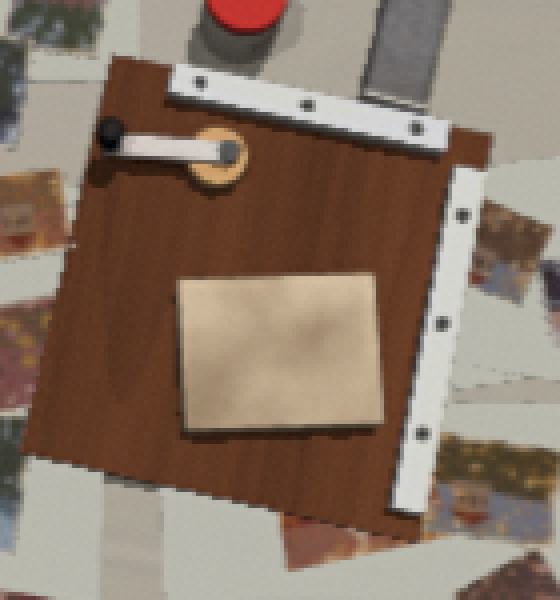

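```bash
cat >> h.py <<'E'
def hsv(im): 
    h=cv2.cvtColor(im,cv2.COLOR_BGR2HSV).astype(int); return h[...,0],h[...,1],h[...,2]
def jig(im):
    H,S,V=hsv(im); reg=np.zeros(H.shape,bool); reg[195:335,300:430]=1
    bs=blobs((S<25)&(V>190)&reg)[:2]
    bs.sort(key=lambda b:-b[:,0].mean()); P=[]
    for b in bs:
        w=cast(b,.036)*1000; c=np.array(cv2.minAreaRect(w.astype(np.float32))[0])
        u=np.linalg.svd(w-w.mean(0),full_matrices=False)[2][0]; P.append((c,u))
    (cr,ur),(cf,uf)=P; ur=ur*np.sign(ur[0]); uf=uf*np.sign(uf[1])
    a1=np.arctan2(ur[1],ur[0]); a2=np.arctan2(-uf[0],uf[1]); a=(a1+a2)/2
    ex=np.array([np.cos(a),np.sin(a)]); ey=np.array([-ex[1],ex[0]])
    o=ex*(cf@ex-128.5)+ey*(cr@ey+121); return o,a,ex,ey,(a1,a2)
def tojig(p,o,ex,ey): p=np.atleast_2d(p)-o; return np.c_[p@ex,p@ey]
E
python3 - <<'E'
from h import *
im=cv2.imread("pics/top0.png"); o,a,ex,ey,aa=jig(im); print("jig",o,a,aa)
crop=lambda *p:(np.array(p)-1.5)/4+[300,190]
q=cast(crop((113,57),(493,132),(418,543),(22,453)),.018)*1000; print("board corners in jig",tojig(q,o,ex,ey).round(1).tolist())
H,S,V=hsv(im); reg=np.zeros(H.shape,bool); reg[240:310,335:402]=1
b=blobs((S>25)&(S<110)&(V>130)&(H<35)&reg)[0]
w=(cast(b,.042)*1000).astype(np.float32); bx=cv2.boxPoints(cv2.minAreaRect(w)); print("pack",rect(b,.042)); print("pack corners jig",tojig(bx,o,ex,ey).round(1).tolist()); print("world",bx.round(1).tolist())
k=cast(crop((111,128)),.081)*1000; k2=cast(crop((113,150)),.044)*1000;print("knob top world",k,tojig(k,o,ex,ey),tojig(k2,o,ex,ey))
for n,p in (("pivot",(82.5,41.2)),("corner",(117.5,-110))): print(n,o+p[0]*ex+p[1]*ey)
E
```

```text
jig [573.06344321  92.6917417 ] -0.14968807392708328 (np.float64(-0.15005221979082833), np.float64(-0.1493239280633382))
board corners in jig [[138.8, 133.2], [143.4, -133.6], [-142.8, -133.2], [-142.3, 132.7]]
pack [529.   80.5  99.8 130.6   6.1]
pack corners jig [[-106.6, 32.0], [-73.5, -94.4], [23.0, -69.2], [-10.1, 57.2]]
world [[472.5, 140.1999969482422], [486.29998779296875, 10.300000190734863], [585.5, 20.899999618530273], [571.5999755859375, 150.8000030517578]]
knob top world [[660.73602268 201.32198108]] [[ 70.49219824 120.49008294]] [[ 66.36978139 117.64364089]]
pivot [660.7850425  121.12782822]
corner [672.84524912 -33.60093903]
```

The fence angles and the board and pack sizes match the given values. In the jig frame the pack is centred at (-42,-19) mm and turned +14.7°. I'll push it right first with two half-open fingertips, then push it to the far fence.

```bash
cat >> h.py <<'E'
from scipy.spatial.transform import Rotation as Ro
O=np.array([573.1,92.7]); A=-0.1497; EX=np.array([np.cos(A),np.sin(A)]); EY=np.array([-EX[1],EX[0]])
def go(pos,rot,jx,jy,z,yaw_rel):  # yaw_rel: tool-y direction angle in the jig frame
    R=Ro.from_rotvec(rot); p=np.r_[(O+jx*EX+jy*EY)/1000,z]
    a=A+yaw_rel; ty=np.array([np.cos(a),np.sin(a),0]); tz=np.array([0,0,-1.]); Rt=Ro.from_matrix(np.c_[np.cross(ty,tz),ty,tz])
    return (R.inv().apply(p-pos)*100).round(2),(R.inv()*Rt).as_rotvec().round(3)
def st():
    s=monitor.read_state(); j=tojig(s["ee_pos"][:2]*1000,O,EX,EY)[0]; m=Ro.from_rotvec(s["eef_rot"]).as_matrix()
    ang=np.arctan2(m[1,1],m[0,1])-A
    print("t",s["time_s"],"jig xy",j.round(1),"z",s["ee_pos"][2].round(4),"yaw",ang.round(3),"F jig",np.r_[s["contact_force"][:2]@EX,s["contact_force"][:2]@EY,s["contact_force"][2]].round(1),"w",round(s["grip_width"],4),"q",s["joints"].round(2)); return s
E
python3 - <<'E'
from h import *
s=st(); print(go([.246,.547,.191],s["eef_rot"],-45,88,.12,0)); print(go([.246,.547,.191],s["eef_rot"],-45,88,.022,0))
E
```

```text
t 0.1 jig xy [-391.7  400.5] z 0.1902 yaw 1.299 F jig [-0.4  0.3 -0.1] w 0.0853 q [ 1.09  0.09  1.23  0.    1.82 -0.06]
(array([-41.74, -20.78,   7.13]), array([-2.000e-03,  1.000e-03,  1.299e+00]))
(array([-41.74, -20.76,  16.93]), array([-2.000e-03,  1.000e-03,  1.299e+00]))
```

Emit:
step_arm([
  [[-2,-1,0,0,0,0.05,0.5],[-5,-2.5,0,0,0,0.14,0.5],[-8,-4,0,0,0,0.24,0.5],[-11.5,-5.7,0.5,0,0,0.35,0.5],[-15,-7.5,1,0,0,0.46,0.5],[-18.5,-9.2,2,0,0,0.57,0.5],[-22,-11,3,0,0,0.68,0.5],[-25.5,-12.7,4,0,0,0.79,0.5],[-29,-14.4,5,0,0,0.9,0.5],[-32,-16,6,0,0,1.0,0.5],[-35,-17.5,7,0,0,1.1,0.5],[-37.5,-18.7,7,0,0,1.18,0.5],[-39.5,-19.7,7,0,0,1.24,0.5],[-41,-20.4,7,0,0,1.28,0.5],[-41.7,-20.8,7,0,0,1.3,0.5],[-41.7,-20.8,7,0,0,1.3,0.5],[-41.7,-20.8,7,0,0,1.3,0.5]],
])

```text
time_s: 1.52
ee_pos: [0.5406, 0.1872, 0.1209]
eef_rot: [-2.381, -2.048, 0.001]
contact_force: [-0.6, -0.2, -0.3]
grip_width: 0.0426
finger_force: 0.0
```

```bash
python3 - <<'E'
from h import *
s=st(); cv2.imwrite("pics/scene1.png", vision.read_camera("scene")[150:330,200:470,::-1].repeat(2,0).repeat(2,1))
E
```

```text
t 1.5167 jig xy [-46.3  88.6] z 0.1209 yaw -0.001 F jig [-0.5 -0.3 -0.3] w 0.0426 q [0.27 0.01 1.43 0.   1.69 0.42]
```

View pics/scene1.png

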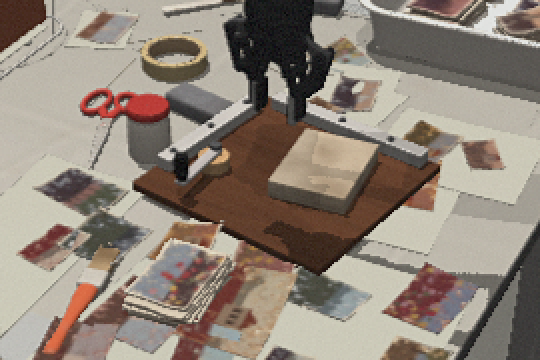

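The gripper hangs left of the pack with the fingertips clear of everything. I lower it now.

Emit:
step_arm([
  [[0,0,2,0,0,0,0.5],[0,0,4,0,0,0,0.5],[0,0,6,0,0,0,0.5],[0,0,7.5,0,0,0,0.5],[0,0,8.5,0,0,0,0.5],[0,0,9.2,0,0,0,0.5],[0,0,9.8,0,0,0,0.5],[0,0,9.8,0,0,0,0.5],[0,0,9.8,0,0,0,0.5]],
])

```text
time_s: 2.32
ee_pos: [0.5411, 0.1872, 0.0239]
eef_rot: [2.382, 2.048, 0.001]
contact_force: [0.3, 0.0, 0.3]
grip_width: 0.0424
finger_force: 0.0
```

```bash
python3 -c "
from h import *
st(); cv2.imwrite('pics/scene2.png', vision.read_camera('scene')[150:330,200:470,::-1].repeat(3,0).repeat(3,1)[:540,:800])"
```

```text
t 2.3167 jig xy [-45.7  88.7] z 0.0239 yaw -0.001 F jig [0.3 0.1 0.3] w 0.0424 q [0.27 0.05 1.57 0.   1.52 0.42]
```

View pics/scene2.png

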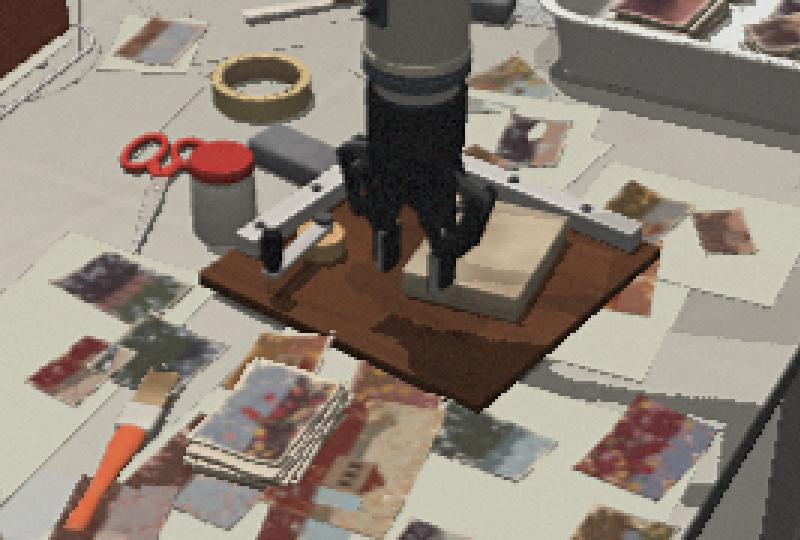

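The fingertips sit just above the board, left of the pack. I push right with small steps.

Emit:
step_arm([
  [[-0.8,0,0,0,0,0,0.5],[-1.5,0,0,0,0,0,0.5],[-1.9,0,0,0,0,0,0.5],[-2.2,0,0,0,0,0,0.5],[-2.5,0,0,0,0,0,0.5],[-2.8,0,0,0,0,0,0.5],[-3.1,0,0,0,0,0,0.5],[-3.4,0,0,0,0,0,0.5],[-3.7,0,0,0,0,0,0.5],[-4.0,0,0,0,0,0,0.5],[-4.2,0,0,0,0,0,0.5],[-4.4,0,0,0,0,0,0.5],[-4.6,0,0,0,0,0,0.5],[-4.8,0,0,0,0,0,0.5],[-5.0,0,0,0,0,0,0.5],[-5.1,0,0,0,0,0,0.5],[-5.2,0,0,0,0,0,0.5],[-5.3,0,0,0,0,0,0.5]],
])

```text
time_s: 3.87
ee_pos: [0.533, 0.1345, 0.0233]
eef_rot: [-2.383, -2.048, -0.0]
contact_force: [-0.5, -0.2, -0.3]
grip_width: 0.0428
finger_force: 0.0
```

```bash
cat >> h.py <<'E'
def pack(im,vis=True):
    H,S,V=hsv(im); reg=np.zeros(H.shape,bool); reg[200:310,335:412]=1
    bs=blobs(((S>25)&(S<110)&(V>125)&(H<35)&reg),300)
    for b in bs[:2]:
        w=(cast(b,.042)*1000).astype(np.float32); r=cv2.minAreaRect(w); print("pack jig",tojig(r[0],O,EX,EY)[0].round(1),np.round(r[1],1),"ang",round((r[2]-np.degrees(A)+45)%90-45,1)); print(tojig(cv2.boxPoints(r),O,EX,EY).round(0).tolist())
E
python3 -c "
from h import *
st(); im=vision.read_camera('top')[:,:,::-1].copy(); pack(im); cv2.imwrite('pics/top3.png',im)"
```

```text
t 3.8667 jig xy [-45.9  35.3] z 0.0233 yaw -0.001 F jig [-0.5 -0.3 -0.3] w 0.0428 q [ 0.19 -0.01  1.63  0.    1.52  0.34]
pack jig [58.7 14.8] [108.3 124.4] ang 19.4
[[-13.0, 55.0], [28.0, -62.0], [130.0, -26.0], [89.0, 92.0]]
pack jig [-43.6 -49.5] [130.2  94.9] ang 6.9
[[-83.0, -120.0], [11.0, -108.0], [-4.0, 21.0], [-99.0, 9.0]]
```

Emit:
step_arm([
  [[-0.1,0,0,0,0,0,0.5],[-0.2,0,0,0,0,0,0.5],[-0.3,0,0,0,0,0,0.5],[-0.4,0,0,0,0,0,0.5],[-0.5,0,0,0,0,0,0.5],[-0.5,0,0,0,0,0,0.5]],
])

```text
time_s: 4.42
ee_pos: [0.5322, 0.1294, 0.0233]
eef_rot: [2.383, 2.047, -0.0]
contact_force: [-0.1, -0.7, 0.1]
grip_width: 0.0425
finger_force: 0.0
```

```bash
python3 -c "
from h import *
st(); im=vision.read_camera('top')[:,:,::-1].copy(); pack(im); cv2.imwrite('pics/c4.png',cv2.resize(im[190:340,300:440],None,fx=4,fy=4))"
```

```text
t 4.4167 jig xy [-45.9  30.2] z 0.0233 yaw -0.001 F jig [ 0.  -0.7  0.1] w 0.0425 q [ 0.18 -0.02  1.64 -0.    1.52  0.33]
pack jig [58.4  7.5] [108.  124.6] ang 18.6
[[-13.0, 49.0], [27.0, -69.0], [129.0, -34.0], [90.0, 84.0]]
pack jig [-42.5 -55.5] [130.9  97. ] ang 5.5
[[-85.0, -125.0], [12.0, -116.0], [-1.0, 14.0], [-97.0, 5.0]]
```

View pics/c4.png

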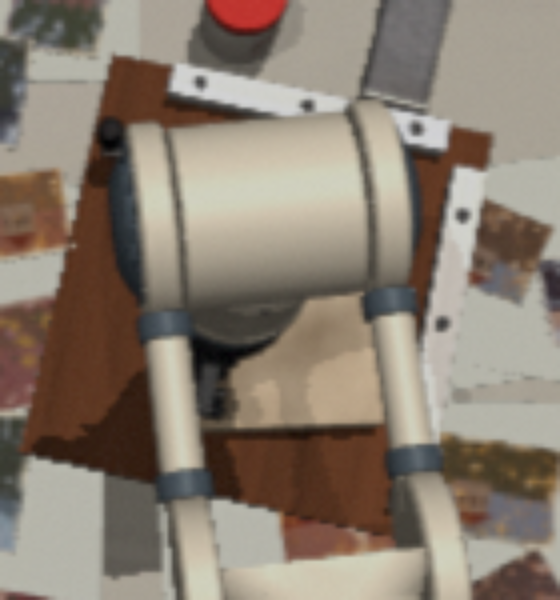

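The arm hides most of the pack in the top view, but its near edge still looks turned. I'll check it from the scene camera.

```bash
python3 -c "
from h import *
im=vision.read_camera('scene')[:,:,::-1].copy()
cv2.imwrite('pics/s5.png',cv2.resize(im[190:300,260:430],None,fx=4.5,fy=4.5))"
```

```text
(no output)
```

View pics/s5.png

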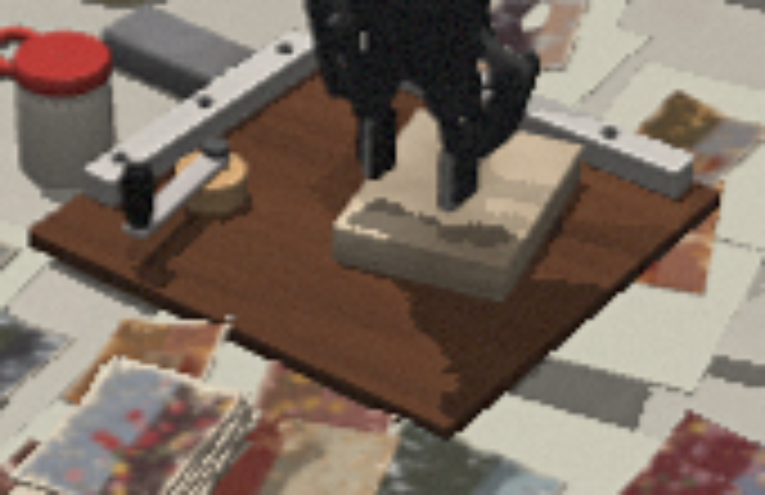

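```bash
python3 -c "
from h import *
c=lambda *p:np.array(p)/4.5+[260,190]
for z in (.024,.03,.036,.043,.05): print(z,tojig(cast(c((455,207),(378,178)),z,'scene')*1000,O,EX,EY).round(0).tolist())
print('pack',tojig(cast(c((338,228),(505,268),(582,147)),.042,'scene')*1000,O,EX,EY).round(0).tolist())
print('cornr',tojig(cast(c((448,430),(718,195)),.018,'scene')*1000,O,EX,EY).round(0).tolist())
print(tojig(cast((np.array([[215,432],[385,422]])-1.5)/4+[300,190],.042)*1000,O,EX,EY).round(0))
"
```

```text
0.024 [[-39.0, -21.0], [12.0, -18.0]]
0.03 [[-44.0, -14.0], [7.0, -11.0]]
0.036 [[-49.0, -6.0], [2.0, -4.0]]
0.043 [[-55.0, 2.0], [-5.0, 5.0]]
0.05 [[-60.0, 11.0], [-11.0, 13.0]]
pack [[-15.0, 56.0], [-107.0, 32.0], [-76.0, -92.0]]
cornr [[-145.0, 136.0], [-145.0, -128.0]]
[[-104.   12.]
 [ -73.  -94.]]
```

```bash
python3 -c "
from h import *
for px,zs in (((200+440/3,150+290/3),(.024,.04,.05)),((200+387/3,150+270/3),(.024,.04,.05)),((347.5,211),(.12,.13,.14,.15)),((200+262/2,150+108/2),(.12,.13,.14,.15))):
  print([(z,tojig(cast(px,z,'scene')*1000,O,EX,EY)[0].round(0).tolist()) for z in zs])
print(proj([[.5322,.1294,.0233],[.5322,.1294,.06]],'scene'), monitor.read_state()['ee_pos'])
"
```

```text
[(0.024, [-38.0, 38.0]), (0.04, [-51.0, 57.0]), (0.05, [-59.0, 68.0])]
[(0.024, [14.0, 42.0]), (0.04, [-0.0, 60.0]), (0.05, [-9.0, 72.0])]
[(0.12, [-32.0, 30.0]), (0.13, [-41.0, 43.0]), (0.14, [-50.0, 56.0]), (0.15, [-59.0, 69.0])]
[(0.12, [19.0, 28.0]), (0.13, [9.0, 41.0]), (0.14, [-1.0, 54.0]), (0.15, [-11.0, 68.0])]
[[351.39597271 246.56801215]
 [351.75064717 234.13858804]] [0.53223079 0.129567   0.02332075]
```

The pack hasn't moved. The fingertips passed over it and sit about 35 mm higher than the reported TCP. I back off to the left and lower step by step, watching the force.

Emit:
step_arm([
  [[2,0,0,0,0,0,0.5],[4,0,0,0,0,0,0.5],[5.8,0,0,0,0,0,0.5],[5.8,0,0.5,0,0,0,0.5],[5.8,0,1,0,0,0,0.5],[5.8,0,1.3,0,0,0,0.5],[5.8,0,1.3,0,0,0,0.5]],
])

```text
time_s: 5.1
ee_pos: [0.5401, 0.1859, 0.0087]
eef_rot: [-2.383, -2.046, 0.004]
contact_force: [0.8, -0.3, -1.3]
grip_width: 0.0426
finger_force: 0.0
```

```bash
python3 -c "
from h import *
st(); im=vision.read_camera('scene')[:,:,::-1].copy()
cv2.imwrite('pics/s6.png',cv2.resize(im[190:300,260:430],None,fx=4.5,fy=4.5))"
```

```text
t 5.1 jig xy [-46.6  87.2] z 0.0087 yaw -0.002 F jig [ 0.8 -0.2 -1.3] w 0.0426 q [ 0.27  0.06  1.59 -0.    1.5   0.42]
```

View pics/s6.png

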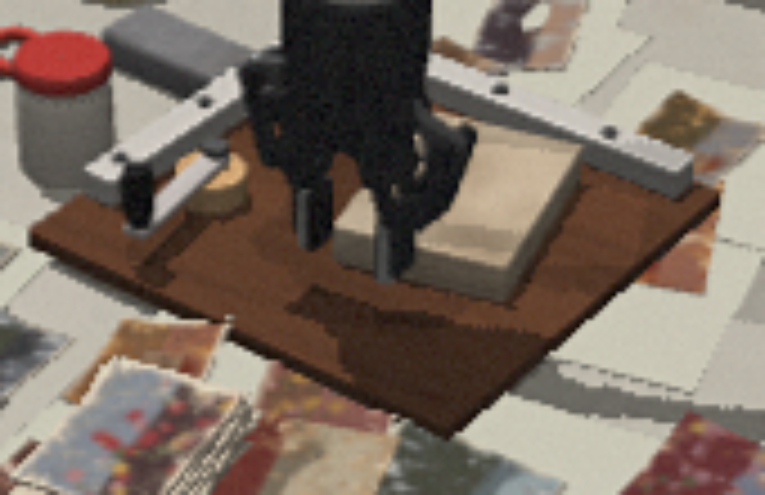

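The fingertips are still about 25 mm above the board, with no contact even though the reported TCP is below the board's top. I continue down.

Emit:
step_arm([
  [[0,0,0.4,0,0,0,0.5],[0,0,0.8,0,0,0,0.5],[0,0,1.1,0,0,0,0.5],[0,0,1.3,0,0,0,0.5],[0,0,1.5,0,0,0,0.5],[0,0,1.5,0,0,0,0.5]],
])

```text
time_s: 5.65
ee_pos: [0.5406, 0.1868, -0.0053]
eef_rot: [-2.382, -2.047, 0.001]
contact_force: [-0.1, -0.8, -0.0]
grip_width: 0.0427
finger_force: 0.0
```

Emit:
step_arm([
  [[0,0,0.2,0,0,0,0.5],[0,0,0.4,0,0,0,0.5],[0,0,0.4,0,0,0,0.5]],
])

```text
time_s: 5.9
ee_pos: [0.5407, 0.1869, -0.0092]
eef_rot: [-2.382, -2.047, 0.001]
contact_force: [0.7, -0.1, 0.1]
grip_width: 0.0425
finger_force: 0.0
```

```bash
python3 -c "
from h import *
st(); im=vision.read_camera('scene')[:,:,::-1].copy()
cv2.imwrite('pics/s7.png',cv2.resize(im[190:300,260:430],None,fx=4.5,fy=4.5))"
```

```text
t 5.9 jig xy [-46.1  88.3] z -0.0092 yaw -0.001 F jig [ 0.7 -0.   0.1] w 0.0425 q [ 0.27  0.07  1.61 -0.    1.46  0.42]
```

View pics/s7.png

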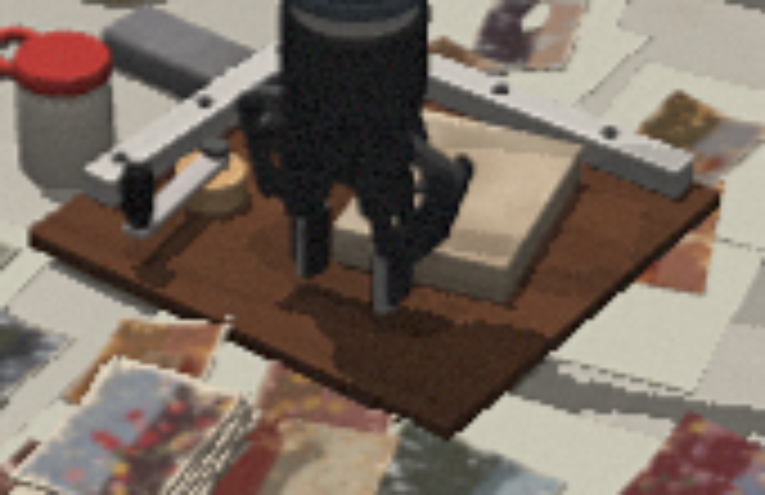

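The fingertips, at crop (385,312) and (315,277), are now beside the pack and close to the board. From here I rely on numbers, since one view is left.

```bash
python3 -c "
from h import *
c=lambda *p:np.array(p)/4.5+[260,190]
for n,pp in (('s6',((385,282),(312,248))),('s7',((380,312),(312,277)))):
  print(n,[(z,tojig(cast(c(*pp),z,'scene')*1000,O,EX,EY).round(0).tolist()) for z in (.018,.024,.03,.036,.045)])
"
```

```text
s6 [(0.018, [[-45.0, 53.0], [5.0, 52.0]]), (0.024, [[-50.0, 60.0], [-0.0, 59.0]]), (0.03, [[-55.0, 67.0], [-5.0, 66.0]]), (0.036, [[-60.0, 74.0], [-10.0, 73.0]]), (0.045, [[-67.0, 84.0], [-18.0, 83.0]])]
s7 [(0.018, [[-59.0, 77.0], [-11.0, 74.0]]), (0.024, [[-64.0, 84.0], [-16.0, 80.0]]), (0.03, [[-69.0, 90.0], [-21.0, 87.0]]), (0.036, [[-73.0, 97.0], [-27.0, 94.0]]), (0.045, [[-80.0, 107.0], [-34.0, 104.0]])]
```

The fingertips are at z ≈ 30 mm, 12 mm below the pack's top. I go 3 mm lower and push right again.

Emit:
step_arm([
  [[-0.8,0,0.2,0,0,0,0.5],[-1.4,0,0.3,0,0,0,0.5],[-1.7,0,0.3,0,0,0,0.5],[-2.0,0,0.3,0,0,0,0.5],[-2.3,0,0.3,0,0,0,0.5],[-2.6,0,0.3,0,0,0,0.5],[-2.9,0,0.3,0,0,0,0.5],[-3.2,0,0.3,0,0,0,0.5],[-3.4,0,0.3,0,0,0,0.5],[-3.4,0,0.3,0,0,0,0.5]],
])

```text
time_s: 6.78
ee_pos: [0.5358, 0.1529, -0.0116]
eef_rot: [2.383, 2.047, -0.0]
contact_force: [-0.3, -0.9, 0.4]
grip_width: 0.0428
finger_force: 0.0
```

```bash
cat >> h.py <<'E'
def packs(tag):
    im=vision.read_camera('scene')[:,:,::-1].copy(); cv2.imwrite(f'pics/{tag}.png',cv2.resize(im[190:300,260:430],None,fx=4.5,fy=4.5))
    H,S,V=hsv(im); reg=np.zeros(H.shape,bool); reg[195:275,300:410]=1
    b=blobs((S>30)&(S<110)&(V>110)&(H<35)&reg,300)[0]; w=tojig(cast(b,.042,'scene')*1000,O,EX,EY)
    # near-left and near-right top corners / edges: print extreme points in jig frame
    h=cv2.convexHull(w.astype(np.float32)); a=cv2.approxPolyDP(h,6,True)[:,0]; print(tag,"hull at top height",a.round(0).tolist())
E
python3 -c "
from h import *
st(); packs('s8'); im=vision.read_camera('top')[:,:,::-1].copy(); pack(im)"
```

```text
t 6.7833 jig xy [-45.8  53.9] z -0.0116 yaw -0.002 F jig [-0.2 -1.   0.4] w 0.0428 q [ 0.22  0.03  1.65 -0.    1.46  0.37]
s8 hull at top height [[-2.0, -86.0], [-68.0, 22.0], [-104.0, 11.0], [-79.0, -104.0]]
pack jig [-44.5 -33. ] [ 97.9 126. ] ang 12.7
[[-106.0, 18.0], [-78.0, -105.0], [17.0, -84.0], [-11.0, 39.0]]
pack jig [45.8 42.8] [103.6 115.8] ang 20.9
[[-23.0, 78.0], [18.0, -30.0], [115.0, 7.0], [73.0, 115.0]]
```

The pack is moving and its right near corner is close to the fence. I continue until it lies flush.

Emit:
step_arm([
  [[-0.3,0,0,0,0,0,0.5],[-0.6,0,0,0,0,0,0.5],[-0.9,0,0,0,0,0,0.5],[-1.2,0,0,0,0,0,0.5],[-1.5,0,0,0,0,0,0.5],[-1.8,0,0,0,0,0,0.5],[-2.0,0,0,0,0,0,0.5],[-2.1,0,0,0,0,0,0.5],[-2.2,0,0,0,0,0,0.5],[-2.2,0,0,0,0,0,0.5]],
])

```text
time_s: 7.72
ee_pos: [0.5418, 0.1418, -0.0053]
eef_rot: [2.376, 2.054, 0.047]
contact_force: [21.3, 32.4, 2.5]
grip_width: 0.0427
finger_force: 16.2
```

```bash
python3 -c "
from h import *
st(); packs('s9'); im=vision.read_camera('top')[:,:,::-1].copy(); pack(im)"
```

```text
t 7.7167 jig xy [-38.3  43.9] z -0.0053 yaw 0.004 F jig [16.2 35.2  2.5] w 0.0427 q [0.19 0.01 1.67 0.01 1.44 0.33]
s9 hull at top height [[-24.0, -104.0], [-58.0, 3.0], [-88.0, -4.0], [-83.0, -107.0]]
pack jig [48.4 16.7] [106.3 120.2] ang 18.9
[[-21.0, 56.0], [18.0, -57.0], [118.0, -23.0], [79.0, 91.0]]
pack jig [-46.4 -45.7] [101.2 117.9] ang 10.4
[[-107.0, 3.0], [-86.0, -113.0], [14.0, -95.0], [-7.0, 21.0]]
```

The push stalled at 35 N with the tool 13 mm short. I back off and measure the pack with the arm clear.

Emit:
step_arm([
  [[0.6,0,0,0,0,0,0.5],[1.6,0,0,0,0,0,0.5],[3,0,0,0,0,0,0.5],[5,0,-0.5,0,0,0,0.5],[7,0,-3,0,0,0,0.5],[9,0,-6,0,0,0,0.5],[12,-3,-9,0,0,0,0.5],[15,-6,-9,0,0,0,0.5],[18,-9,-9,0,0,0,0.5],[18,-9,-9,0,0,0,0.5]],
])

```text
time_s: 8.65
ee_pos: [0.4674, 0.3273, 0.0789]
eef_rot: [-2.377, -2.051, -0.001]
contact_force: [-0.4, 0.4, 0.6]
grip_width: 0.0425
finger_force: 0.0
```

```bash
cat >> h.py <<'E'
def knob(im):
    H,S,V=hsv(im); reg=np.zeros(H.shape,bool); reg[205:275,315:350]=1
    for b in blobs((V<45)&reg,10)[:2]:
        px=b.mean(0); print("knob px",px.round(1),tojig(cast(px,.072)*1000,O,EX,EY).round(1))
E
python3 -c "
from h import *
st(); packs('s10'); im=vision.read_camera('top')[:,:,::-1].copy(); pack(im); knob(im); cv2.imwrite('pics/top10.png',cv2.resize(im[190:340,300:440],None,fx=4,fy=4))"
```

```text
t 8.65 jig xy [-139.5  216.2] z 0.0789 yaw 0.002 F jig [-0.5  0.3  0.6] w 0.0425 q [0.55 0.02 1.5  0.   1.62 0.7 ]
s10 hull at top height [[15.0, -92.0], [-10.0, -39.0], [-83.0, 22.0], [-102.0, 17.0], [-83.0, -107.0]]
pack jig [-44.1 -36.6] [ 99.2 130.8] ang 9.5
[[-104.0, 20.0], [-82.0, -109.0], [16.0, -93.0], [-6.0, 36.0]]
knob px [327.1 223.3] [[ 68.4 120.6]]
```

The pack's right near corner touches the fence, but the pack is still turned 9.5°, so something else carried that force. I use the last view on a montage of the stalled moment and the present state.

```bash
python3 -c "
import cv2,numpy as np
a=cv2.imread('pics/s9.png')[:,60:680]; b=cv2.resize(cv2.imread('pics/top10.png'),None,fx=.4,fy=.4); c=cv2.resize(cv2.imread('pics/s10.png'),None,fx=.5,fy=.5)
m=np.zeros((600,800,3),np.uint8); a=cv2.resize(a,(440,352),interpolation=cv2.INTER_AREA) if 0 else a[:360,:560]; m[:360,:560]=a
m[:240,565:565+224]=b; m[352:352+c.shape[0],:c.shape[1]]=c; m=m[:600]; cv2.imwrite('pics/m.png',m)"
```

```text
(no output)
```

View pics/m.png

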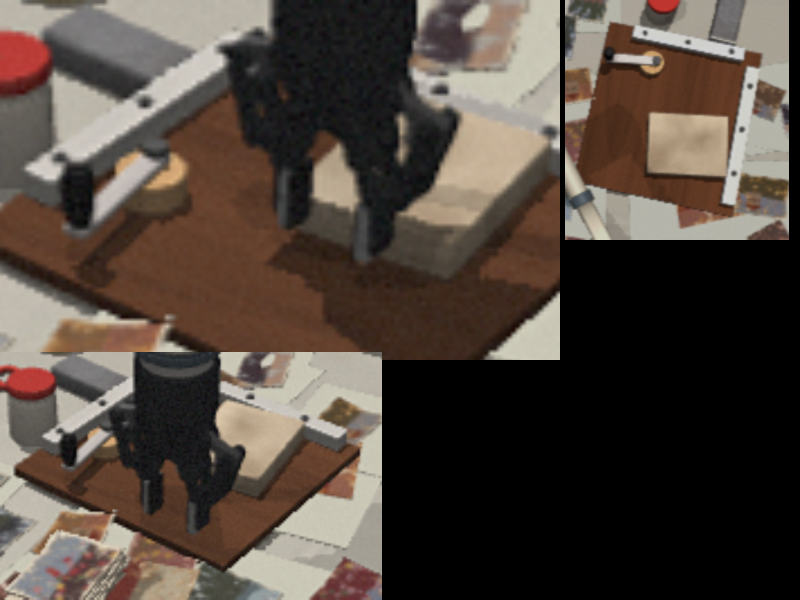

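The stall was a friction jam: the push line ran through the corner resting on the fence. Pushing the near edge in +x will square the pack, so I turn the tool and go to the near side.

```bash
python3 -c "
from h import *
s=st(); print(go(s['ee_pos'],s['eef_rot'],-140,-40,.079,np.pi/2)); print(go(s['ee_pos'],s['eef_rot'],-140,-40,-.011,np.pi/2))"
```

```text
t 8.75 jig xy [-137.7  213.9] z 0.0778 yaw 0.002 F jig [ 1.1 -0.3 -0.2] w 0.0427 q [ 0.55  0.02  1.5  -0.    1.62  0.69]
(array([-25.39,  -0.29,  -0.09]), array([-0.002, -0.   , -1.568]))
(array([-25.38,  -0.28,   8.91]), array([-0.002, -0.   , -1.568]))
```

Emit:
step_arm([
  [[-2,0,0,0,0,-0.08,0.5],[-4,0,0,0,0,-0.2,0.5],[-6,0,0,0,0,-0.32,0.5],[-8,0,0,0,0,-0.44,0.5],[-10,0,0,0,0,-0.56,0.5],[-12,0,0,0,0,-0.68,0.5],[-14,-0.1,0,0,0,-0.8,0.5],[-16,-0.2,0,0,0,-0.92,0.5],[-18,-0.2,0,0,0,-1.04,0.5],[-20,-0.3,0,0,0,-1.16,0.5],[-22,-0.3,0,0,0,-1.28,0.5],[-24,-0.3,0,0,0,-1.4,0.5],[-25,-0.3,0,0,0,-1.5,0.5],[-25.4,-0.3,2,0,0,-1.57,0.5],[-25.4,-0.3,4,0,0,-1.57,0.5],[-25.4,-0.3,6,0,0,-1.57,0.5],[-25.4,-0.3,7.5,0,0,-1.57,0.5],[-25.4,-0.3,8.4,0,0,-1.57,0.5],[-25.4,-0.3,8.9,0,0,-1.57,0.5],[-25.4,-0.3,8.9,0,0,-1.57,0.5]],
])

```text
time_s: 10.42
ee_pos: [0.4287, 0.0717, -0.0119]
eef_rot: [-0.239, -3.13, 0.001]
contact_force: [0.6, -0.2, 0.5]
grip_width: 0.0423
finger_force: 0.0
```

```bash
python3 -c "
from h import *
st()"
```

```text
t 10.4167 jig xy [-139.6  -42.3] z -0.0119 yaw 1.568 F jig [ 0.6 -0.1  0.5] w 0.0423 q [ 0.09 -0.31  1.97 -0.    1.49 -1.33]
```

Emit:
step_arm([
  [[-0.8,0,0,0,0,0,0.5],[-1.6,0,0,0,0,0,0.5],[-2.1,0,0,0,0,0,0.5],[-2.5,0,0,0,0,0,0.5],[-2.9,0,0,0,0,0,0.5],[-3.3,0,0,0,0,0,0.5],[-3.7,0,0,0,0,0,0.5],[-4.1,0,0,0,0,0,0.5],[-4.5,0,0,0,0,0,0.5],[-4.9,0,0,0,0,0,0.5],[-5.3,0,0,0,0,0,0.5],[-5.7,0,0,0,0,0,0.5],[-6.1,0,0,0,0,0,0.5],[-6.5,0,0,0,0,0,0.5],[-6.9,0,0,0,0,0,0.5],[-7.3,0,0,0,0,0,0.5],[-7.6,0,0,0,0,0,0.5],[-7.8,0,0,0,0,0,0.5],[-7.8,0,0,0,0,0,0.5]],
])

```text
time_s: 12.0
ee_pos: [0.5071, 0.0603, -0.0107]
eef_rot: [0.238, 3.132, -0.001]
contact_force: [0.0, -0.2, -0.5]
grip_width: 0.0425
finger_force: 0.0
```

```bash
python3 -c "
from h import *
st(); packs('s11'); im=vision.read_camera('top')[:,:,::-1].copy(); pack(im)"
```

```text
t 12.0 jig xy [-60.4 -41.9] z -0.0107 yaw 1.569 F jig [ 0.  -0.2 -0.5] w 0.0425 q [ 0.05 -0.09  1.78 -0.    1.46 -1.37]
s11 hull at top height [[49.0, -109.0], [50.0, 19.0], [-43.0, 20.0], [-48.0, -11.0], [-35.0, -35.0], [40.0, -110.0]]
pack jig [ 21.6 -77.3] [102.6  83.2] ang 12.7
[[-38.0, -48.0], [-19.0, -129.0], [81.0, -107.0], [63.0, -25.0]]
pack jig [ 10.7 -22.2] [110.8  23.6] ang 12.9
[[-46.0, -23.0], [-41.0, -46.0], [67.0, -21.0], [62.0, 2.0]]
```

The pack has squared up and already lies along the right fence, spanning y -110 to 19 with its far edge at x ≈ 50. I push it on to the far fence.

Emit:
step_arm([
  [[-0.4,0,0,0,0,0,0.5],[-0.8,0,0,0,0,0,0.5],[-1.2,0,0,0,0,0,0.5],[-1.6,0,0,0,0,0,0.5],[-2.0,0,0,0,0,0,0.5],[-2.4,0,0,0,0,0,0.5],[-2.8,0,0,0,0,0,0.5],[-3.2,0,0,0,0,0,0.5],[-3.6,0,0,0,0,0,0.5],[-4.0,0,0,0,0,0,0.5],[-4.4,0,0,0,0,0,0.5],[-4.8,0,0,0,0,0,0.5],[-5.2,0,0,0,0,0,0.5],[-5.6,0,0,0,0,0,0.5],[-5.9,0,0,0,0,0,0.5],[-6.2,0,0,0,0,0,0.5],[-6.4,0,0,0,0,0,0.5],[-6.4,0,0,0,0,0,0.5]],
])

```text
time_s: 13.6
ee_pos: [0.5704, 0.0508, -0.0108]
eef_rot: [0.238, 3.132, -0.0]
contact_force: [0.1, 0.3, 0.0]
grip_width: 0.0424
finger_force: 0.0
```

```bash
python3 -c "
from h import *
st(); packs('s12')"
```

```text
t 13.6 jig xy [  3.6 -41.9] z -0.0108 yaw 1.569 F jig [0.  0.3 0. ] w 0.0424 q [ 0.03  0.07  1.61 -0.    1.46 -1.39]
s12 hull at top height [[114.0, -111.0], [115.0, 16.0], [21.0, 20.0], [18.0, -17.0]]
```

Emit:
step_arm([
  [[-0.1,0,0,0,0,0,0.5],[-0.2,0,0,0,0,0,0.5],[-0.3,0,0,0,0,0,0.5],[-0.4,0,0,0,0,0,0.5],[-0.5,0,0,0,0,0,0.5],[-0.6,0,0,0,0,0,0.5],[-0.6,0,0,0,0,0,0.5]],
])

```text
time_s: 14.23
ee_pos: [0.5721, 0.0505, -0.0109]
eef_rot: [-0.237, -3.124, 0.0]
contact_force: [-14.4, 1.1, 9.2]
grip_width: 0.0426
finger_force: 8.0
```

```bash
python3 -c "
from h import *
st(); packs('s13')"
```

```text
t 14.2333 jig xy [  5.3 -41.9] z -0.0109 yaw 1.569 F jig [-14.4  -1.1   9.2] w 0.0426 q [ 0.03  0.09  1.6   0.    1.47 -1.39]
s13 hull at top height [[114.0, -111.0], [117.0, 17.0], [21.0, 20.0], [20.0, -16.0]]
```

The pack is home at the far fence (14 N reaction). I retreat, rise, and measure with the arm clear.

Emit:
step_arm([
  [[0.8,0,0,0,0,0,0.5],[2,0,0,0,0,0,0.5],[3,0,-2,0,0,0,0.5],[3,0,-5,0,0,0,0.5],[3,4,-8,0,0,0,0.5],[3,8,-11,0,0,-0.1,0.5],[3,12,-11,0,0,-0.1,0.5],[3,16,-11,0,0,-0.1,0.5],[3,20,-11,0,0,-0.1,0.5],[3,24,-11,0,0,-0.1,0.5],[3,26,-11,0,0,-0.1,0.5],[3,26,-11,0,0,-0.1,0.5]],
])

```text
time_s: 15.28
ee_pos: [0.5849, 0.3173, 0.0983]
eef_rot: [0.073, 3.141, 0.004]
contact_force: [0.9, -0.1, -0.0]
grip_width: 0.0429
finger_force: 0.0
```

```bash
python3 -c "
from h import *
s=st(); packs('s14'); im=vision.read_camera('top')[:,:,::-1].copy(); cv2.imwrite('pics/top14.png',im); pack(im); knob(im); print(tojig(cast((361,188),.075)*1000,O,EX,EY))
print(go(s['ee_pos'],s['eef_rot'],70,120,.1,.15),s['joints'])"
```

```text
t 15.2833 jig xy [-21.9 223.9] z 0.0983 yaw 1.674 F jig [ 0.9  0.  -0. ] w 0.0429 q [ 0.44  0.27  1.2   0.    1.68 -1.08]
s14 hull at top height [[114.0, -111.0], [119.0, 7.0], [100.0, 22.0], [21.0, 20.0], [19.0, -107.0]]
pack jig [ 67.3 -44.1] [130.1  98.8] ang 0.2
[[18.0, -109.0], [117.0, -109.0], [117.0, 21.0], [18.0, 21.0]]
knob px [332.9 230. ] [[ 53.9 101.9]]
[[182.82349393  53.39635944]]
(array([ -8.07, -11.28,  -0.2 ]), array([ 0.002, -0.002,  1.524])) [ 0.44483234  0.26755571  1.19780663  0.00206342  1.67513938 -1.07925907]
```

```bash
python3 -c "
from h import *
for f in ('top0','top14'):
  im=cv2.imread(f'pics/{f}.png'); H,S,V=hsv(im); reg=np.zeros(H.shape,bool); reg[205:275,310:350]=1
  for b in blobs((V<50)&reg,6)[:4]: print(f,'dark',b.min(0),b.max(0))
  reg[:]=0; reg[205:260,320:362]=1
  for b in blobs((S<40)&(V>150)&reg,6)[:4]: print(f,'bar',b.min(0),b.max(0),len(b))
for f in ('s10','s14'):
  im=cv2.resize(cv2.imread(f'pics/{f}.png'),(170,110),interpolation=cv2.INTER_AREA); H,S,V=hsv(im)
  reg=np.zeros(H.shape,bool); reg[25:60,15:60]=1
  for b in blobs((V<45)&reg,6)[:4]: print(f,'scene dark',b.min(0)+[260,190],b.max(0)+[260,190])
"
```

```text
top0 dark [324 219] [330 227]
top0 dark [323 229] [346 235]
top0 bar [339 205] [361 216] 57
top0 bar [331 224] [354 229] 52
top0 bar [320 205] [327 232] 62
top14 dark [322 219] [349 237]
top14 dark [341 214] [349 217]
top14 bar [340 205] [361 216] 55
top14 bar [331 224] [354 229] 52
top14 bar [320 205] [327 225] 51
s10 scene dark [309 216] [319 241]
s10 scene dark [287 227] [293 240]
s14 scene dark [275 215] [304 244]
```

The lever bar is unmoved and the pack is home at (67.3,-44.1), turned 0.2°. I bring the fingers over the knob.

Emit:
step_arm([
  [[-0.5,-0.8,0,0,0,0.1,0.5],[-1,-1.6,0,0,0,0.22,0.5],[-1.7,-2.4,0,0,0,0.34,0.5],[-2.4,-3.3,0,0,0,0.46,0.5],[-3.1,-4.2,0,0,0,0.58,0.5],[-3.8,-5.2,0,0,0,0.7,0.5],[-4.5,-6.2,0,0,0,0.82,0.5],[-5.2,-7.2,0,0,0,0.94,0.5],[-5.9,-8.2,0,0,0,1.06,0.5],[-6.5,-9.1,0,0,0,1.18,0.5],[-7.1,-9.9,0,0,0,1.3,0.5],[-7.6,-10.6,0,0,0,1.4,0.5],[-7.9,-11,0,0,0,1.48,0.5],[-8.1,-11.3,0,0,0,1.52,0.5],[-8.1,-11.3,0,0,0,1.52,0.5],[-8.1,-11.3,0,0,0,1.52,0.5]],
])

```text
time_s: 16.72
ee_pos: [0.6606, 0.193, 0.0996]
eef_rot: [2.223, 2.219, 0.001]
contact_force: [0.2, 0.0, 0.3]
grip_width: 0.0429
finger_force: 0.0
```

```bash
python3 -c "
from h import *
s=st(); print(go(s['ee_pos'],s['eef_rot'],69,120,.021,.16))"
```

```text
t 16.7167 jig xy [ 71.6 112.3] z 0.0996 yaw 0.148 F jig [0.2 0.1 0.3] w 0.0429 q [ 0.24  0.33  1.12 -0.    1.69  0.24]
(array([ 0.8 , -0.15,  7.86]), array([ 0.001,  0.   , -0.012]))
```

Emit:
step_arm([
  [[0.8,-0.2,0,0,0,0,0.5],[0.8,-0.2,1.5,0,0,0,0.5],[0.8,-0.2,3,0,0,0,0.5],[0.8,-0.2,4,0,0,0,0.5],[0.8,-0.2,5,0,0,0,0.5],[0.8,-0.2,5.5,0,0,0,0.5],[0.8,-0.2,6,0,0,0,0.5],[0.8,-0.2,6,0,0,0,0.5]],
])

```text
time_s: 17.38
ee_pos: [0.658, 0.2025, 0.0381]
eef_rot: [-2.222, -2.22, 0.002]
contact_force: [0.2, -0.5, -0.5]
grip_width: 0.0429
finger_force: 0.0
```

Emit:
step_arm([
  [[0,0,0.4,0,0,0,0.5],[0,0,0.8,0,0,0,0.5],[0,0,1.2,0,0,0,0.5],[0,0,1.6,0,0,0,0.5],[0,0,1.9,0,0,0,0.5],[0,0,1.9,0,0,0,0.5]],
])

```text
time_s: 17.88
ee_pos: [0.658, 0.2024, 0.0191]
eef_rot: [-2.222, -2.22, 0.002]
contact_force: [0.9, 0.3, 0.3]
grip_width: 0.0424
finger_force: 0.0
```

```bash
cat >> h.py <<'E'
def arc(phis,z):
    s=monitor.read_state()
    for f in phis: 
        t,r=go(s['ee_pos'],s['eef_rot'],82.5-80*np.sin(f),41.2+80*np.cos(f),z,f); print(round(f,2),t,r[2])
E
python3 -c "
from h import *
st(); arc(np.arange(.2,1.1,.1),.021)"
```

```text
t 17.8833 jig xy [ 67.5 121.1] z 0.0191 yaw 0.149 F jig [0.9 0.5 0.3] w 0.0424 q [ 0.25  0.36  1.23 -0.    1.56  0.25]
0.2 [-0.14 -0.12 -0.19] -0.051
0.3 [-0.22 -0.91 -0.19] -0.151
0.4 [-0.38 -1.69 -0.18] -0.251
0.5 [-0.61 -2.46 -0.18] -0.351
0.6 [-0.93 -3.19 -0.18] -0.451
0.7 [-1.31 -3.9  -0.18] -0.551
0.8 [-1.76 -4.56 -0.18] -0.651
0.9 [-2.28 -5.17 -0.18] -0.751
1.0 [-2.85 -5.72 -0.18] -0.851
```

Emit:
step_arm([
  [[-0.2,-0.5,-0.1,0,0,-0.1,0.5],[-0.2,-0.9,-0.1,0,0,-0.15,0.5],[-0.3,-1.3,-0.1,0,0,-0.2,0.5],[-0.4,-1.7,-0.1,0,0,-0.25,0.5],[-0.5,-2.1,-0.1,0,0,-0.3,0.5],[-0.6,-2.5,-0.1,0,0,-0.35,0.5],[-0.8,-2.8,-0.1,0,0,-0.4,0.5],[-0.9,-3.2,-0.1,0,0,-0.45,0.5],[-1.1,-3.5,-0.1,0,0,-0.5,0.5],[-1.3,-3.9,-0.1,0,0,-0.55,0.5],[-1.5,-4.2,-0.1,0,0,-0.6,0.5],[-1.8,-4.6,-0.1,0,0,-0.65,0.5],[-2.0,-4.9,-0.1,0,0,-0.7,0.5],[-2.3,-5.2,-0.1,0,0,-0.75,0.5],[-2.6,-5.4,-0.1,0,0,-0.8,0.5],[-2.8,-5.7,-0.1,0,0,-0.85,0.5],[-2.8,-5.7,-0.1,0,0,-0.85,0.5]],
])

```text
time_s: 19.3
ee_pos: [0.6014, 0.1745, 0.0217]
eef_rot: [1.107, 2.94, 0.001]
contact_force: [0.6, -0.3, -0.8]
grip_width: 0.0428
finger_force: 0.1
```

```bash
python3 -c "
from h import *
st(); packs('s15'); arc(np.arange(1,1.75,.1),.02)
im=cv2.resize(cv2.imread('pics/s15.png'),(170,110)); H,S,V=hsv(im); reg=np.zeros(H.shape,bool); reg[20:75,10:80]=1
for b in blobs((V<45)&reg,6)[:4]: print('dark',b.min(0)+[260,190],b.max(0)+[260,190])
for b in blobs((S<40)&(V>130)&reg,6)[:4]: print('bright',b.min(0)+[260,190],b.max(0)+[260,190])
"
```

```text
t 19.3 jig xy [15.8 85.1] z 0.0217 yaw 1.0 F jig [ 0.6 -0.2 -0.8] w 0.0428 q [ 0.23  0.19  1.42  0.    1.53 -0.62]Traceback (most recent call last):
  File "<string>", line 3, in <module>
    st(); packs('s15'); arc(np.arange(1,1.75,.1),.02)
          ~~~~~^^^^^^^
  File "h.py", line 48, in packs
    b=blobs((S>30)&(S<110)&(V>110)&(H<35)&reg,300)[0]; w=tojig(cast(b,.042,'scene')*1000,O,EX,EY)
      ~~~~~~~~~~~~~~~~~~~~~~~~~~~~~~~~~~~~~~~~~~~~^^^
IndexError: list index out of range
```

```bash
cat >> h.py <<'E'
def bar(im,cam,lo=.1,hi=2.1):
    # brightness along the bar's centre line (25..60 mm from pivot, z=.044) for each joint angle; no model search, just a profile
    H,S,V=hsv(im); out=[]
    for f in np.arange(lo,hi,.1):
        r=np.linspace(25,58,12); P=np.c_[[(O+(82.5-q*np.sin(f))*EX+(41.2+q*np.cos(f))*EY)/1000 for q in r],np.full(12,.044)]
        px=proj(P,cam).round().astype(int); out.append((round(f,1),int(V[px[:,1],px[:,0]].mean()),int(S[px[:,1],px[:,0]].mean())))
    print(cam,out)
E
python3 -c "
from h import *
bar(cv2.imread('pics/top0.png'),'top')
for c in ('top','scene'): bar(vision.read_camera(c)[:,:,::-1].copy(),c)
arc(np.arange(1,1.85,.1),.02)"
```

```text
top [(np.float64(0.1), 212, 15), (np.float64(0.2), 212, 17), (np.float64(0.3), 136, 21), (np.float64(0.4), 81, 95), (np.float64(0.5), 56, 150), (np.float64(0.6), 88, 156), (np.float64(0.7), 95, 155), (np.float64(0.8), 95, 151), (np.float64(0.9), 95, 153), (np.float64(1.0), 91, 151), (np.float64(1.1), 96, 152), (np.float64(1.2), 90, 154), (np.float64(1.3), 93, 150), (np.float64(1.4), 84, 157), (np.float64(1.5), 86, 157), (np.float64(1.6), 88, 157), (np.float64(1.7), 95, 156), (np.float64(1.8), 94, 160), (np.float64(1.9), 96, 161), (np.float64(2.0), 96, 160)]
top [(np.float64(0.1), 78, 40), (np.float64(0.2), 69, 41), (np.float64(0.3), 84, 40), (np.float64(0.4), 86, 40), (np.float64(0.5), 67, 39), (np.float64(0.6), 62, 41), (np.float64(0.7), 62, 41), (np.float64(0.8), 63, 41), (np.float64(0.9), 63, 40), (np.float64(1.0), 67, 38), (np.float64(1.1), 62, 40), (np.float64(1.2), 54, 45), (np.float64(1.3), 39, 35), (np.float64(1.4), 28, 61), (np.float64(1.5), 43, 96), (np.float64(1.6), 78, 138), (np.float64(1.7), 83, 154), (np.float64(1.8), 76, 156), (np.float64(1.9), 84, 146), (np.float64(2.0), 89, 117)]
scene [(np.float64(0.1), 110, 132), (np.float64(0.2), 103, 124), (np.float64(0.3), 80, 110), (np.float64(0.4), 64, 89), (np.float64(0.5), 48, 74), (np.float64(0.6), 39, 41), (np.float64(0.7), 70, 11), (np.float64(0.8), 68, 7), (np.float64(0.9), 30, 40), (np.float64(1.0), 20, 58), (np.float64(1.1), 20, 49), (np.float64(1.2), 40, 71), (np.float64(1.3), 58, 102), (np.float64(1.4), 56, 89), (np.float64(1.5), 80, 63), (np.float64(1.6), 80, 65), (np.float64(1.7), 72, 69), (np.float64(1.8), 62, 53), (np.float64(1.9), 60, 50), (np.float64(2.0), 65, 47)]
1.0 [ 0.02 -0.11  0.14] -0.003
1.1 [-0.03 -0.9   0.14] -0.103
1.2 [-0.15 -1.69  0.14] -0.203
1.3 [-0.35 -2.47  0.14] -0.303
1.4 [-0.62 -3.22  0.14] -0.403
1.5 [-0.97 -3.94  0.14] -0.503
1.6 [-1.39 -4.62  0.14] -0.603
1.7 [-1.88 -5.25  0.14] -0.703
1.8 [-2.43 -5.84  0.14] -0.803
```

The lever has turned to about 0.8 along with the fingers. I continue round.

Emit:
step_arm([
  [[0,-0.5,0,0,0,-0.05,0.5],[0,-0.9,0,0,0,-0.1,0.5],[-0.1,-1.3,0,0,0,-0.15,0.5],[-0.2,-1.7,0,0,0,-0.2,0.5],[-0.2,-2.1,0,0,0,-0.25,0.5],[-0.4,-2.5,0,0,0,-0.3,0.5],[-0.5,-2.8,0,0,0,-0.35,0.5],[-0.6,-3.2,0,0,0,-0.4,0.5],[-0.8,-3.6,0,0,0,-0.45,0.5],[-1.0,-3.9,0,0,0,-0.5,0.5],[-1.2,-4.3,0,0,0,-0.55,0.5],[-1.4,-4.6,0,0,0,-0.6,0.5],[-1.4,-4.6,0,0,0,-0.6,0.5]],
])

```text
time_s: 20.53
ee_pos: [0.5817, 0.1307, 0.0214]
eef_rot: [0.19, 3.136, 0.0]
contact_force: [0.8, 0.3, -0.3]
grip_width: 0.0428
finger_force: 0.0
```

```bash
python3 -c "
from h import *
st(); arc(np.arange(1.6,2.05,.05),.02)"
```

```text
t 20.5333 jig xy [ 2.8 38.8] z 0.0214 yaw 1.599 F jig [ 0.8  0.5 -0.3] w 0.0428 q [ 0.16  0.11  1.51  0.    1.52 -1.29]
1.6 [0.03 0.01 0.14] -0.001
1.65 [ 0.02 -0.39  0.14] -0.051
1.7 [-0.01 -0.79  0.14] -0.101
1.75 [-0.06 -1.19  0.14] -0.151
1.8 [-0.13 -1.58  0.14] -0.201
1.85 [-0.22 -1.97  0.14] -0.251
1.9 [-0.33 -2.36  0.14] -0.301
1.95 [-0.46 -2.74  0.14] -0.351
2.0 [-0.61 -3.11  0.14] -0.401
```

Emit:
step_arm([
  [[0,-0.2,0,0,0,-0.02,0.5],[0,-0.4,0,0,0,-0.05,0.5],[0,-0.6,0,0,0,-0.08,0.5],[0,-0.8,0,0,0,-0.1,0.5],[0,-0.8,0,0,0,-0.1,0.5]],
])

```text
time_s: 20.95
ee_pos: [0.5808, 0.123, 0.0214]
eef_rot: [0.034, 3.141, 0.001]
contact_force: [0.3, 1.6, -0.9]
grip_width: 0.0424
finger_force: 0.6
```

Emit:
step_arm([
  [[0,-0.1,0,0,0,-0.01,0.5],[0,-0.2,0,0,0,-0.02,0.5],[-0.1,-0.3,0,0,0,-0.04,0.5],[-0.1,-0.4,0,0,0,-0.05,0.5],[-0.1,-0.4,0,0,0,-0.05,0.5]],
])

```text
time_s: 21.37
ee_pos: [0.5812, 0.1202, 0.0214]
eef_rot: [0.047, -3.141, -0.004]
contact_force: [-0.6, 6.2, 0.6]
grip_width: 0.0424
finger_force: 3.1
```

Emit:
step_arm([
  [[0,-0.1,0,0,0,-0.01,0.5],[0,-0.2,0,0,0,-0.02,0.5],[-0.1,-0.3,0,0,0,-0.04,0.5],[-0.1,-0.4,0,0,0,-0.05,0.5],[-0.1,-0.4,0,0,0,-0.05,0.5]],
])

```text
time_s: 21.78
ee_pos: [0.5818, 0.1179, 0.0213]
eef_rot: [0.127, -3.138, -0.008]
contact_force: [-1.3, 10.2, 1.4]
grip_width: 0.0426
finger_force: 5.3
```

```bash
python3 -c "
from h import *
st(); arc(np.arange(1.75,2.15,.05),.02)"
```

```text
t 21.7833 jig xy [ 4.8 26.2] z 0.0213 yaw 1.802 F jig [-2.8  9.9  1.4] w 0.0426 q [ 0.14  0.11  1.51  0.    1.52 -1.51]
1.75 [0.08 0.1  0.13] 0.052
1.8 [ 0.09 -0.3   0.13] 0.002
1.85 [ 0.08 -0.7   0.13] -0.048
1.9 [ 0.05 -1.1   0.13] -0.098
1.95 [ 0.01 -1.5   0.12] -0.148
2.0 [-0.06 -1.89  0.12] -0.198
2.05 [-0.15 -2.28  0.12] -0.248
2.1 [-0.26 -2.67  0.12] -0.298
```

The lever stiffened, from 1.6 to 6 to 10 N, at about 1.6 rad. I back off to centre, lift straight up and clear.

Emit:
step_arm([
  [[0,0.5,0,0,0,0,0.5],[0,1.0,0,0,0,0,0.5],[0,1.4,0,0,0,0,0.5],[0,1.4,0,0,0,0,0.5],[0,1.4,-1,0,0,0,0.5],[0,1.4,-3,0,0,0,0.5],[0,1.4,-6,0,0,0,0.5],[0,1.4,-9,0,0,0,0.5],[0,5,-11,0,0,0,0.5],[0,9,-11,0,0,0,0.5],[0,13,-11,0,0,0,0.5],[0,17,-11,0,0,0,0.5],[0,21,-11,0,0,0,0.5],[0,25,-11,0,0,0,0.5],[0,28,-11,0,0,0,0.5],[0,28,-11,0,0,0,0.5]],
])

```text
time_s: 23.12
ee_pos: [0.5588, 0.3995, 0.131]
eef_rot: [0.131, -3.138, -0.003]
contact_force: [-0.3, 0.8, -0.1]
grip_width: 0.0427
finger_force: 0.0
```

```bash
python3 -c "
from h import *
st(); im=vision.read_camera('top')[:,:,::-1].copy(); cv2.imwrite('pics/top16.png',im); pack(im); bar(im,'top',1.2,2.1)
a=cv2.imread('pics/top0.png').astype(int); d=np.abs(a-im).max(2)>60
print([ (b.min(0).tolist(),b.max(0).tolist()) for b in blobs(d,40)])"
```

```text
t 23.1167 jig xy [-59.9 301.2] z 0.131 yaw 1.804 F jig [-0.4  0.7 -0.1] w 0.0427 q [ 0.57  0.33  1.07  0.    1.75 -1.08]
pack jig [ 67.3 -43.8] [131.3  98.7] ang 0.0
[[18.0, -109.0], [117.0, -109.0], [117.0, 22.0], [18.0, 22.0]]
top [(np.float64(1.2), 93, 153), (np.float64(1.3), 93, 127), (np.float64(1.4), 114, 85), (np.float64(1.5), 183, 15), (np.float64(1.6), 208, 15), (np.float64(1.7), 203, 15), (np.float64(1.8), 156, 46), (np.float64(1.9), 95, 125), (np.float64(2.0), 116, 112)]
[([252, 345], [363, 479]), ([114, 383], [270, 479]), ([330, 219], [413, 296]), ([6, 363], [80, 441]), ([185, 181], [269, 250]), ([160, 166], [226, 222]), ([290, 336], [327, 368]), ([51, 344], [116, 374]), ([119, 365], [173, 399]), ([246, 254], [291, 299]), ([67, 451], [111, 479]), ([0, 422], [40, 456]), ([45, 356], [89, 383]), ([336, 429], [377, 479]), ([283, 298], [300, 324]), ([234, 303], [258, 321]), ([205, 274], [231, 301]), ([161, 198], [177, 220]), ([368, 468], [391, 479]), ([219, 307], [237, 325]), ([218, 159], [228, 178]), ([399, 466], [419, 474]), ([172, 217], [184, 231]), ([229, 172], [241, 187]), ([204, 300], [214, 310])]
```

The pack is square in the corner (67.3,-43.8, 0.0°), the lever stands at about 1.65 and the arm is clear, so I hand in.

```bash
python3 -c "
from rig import order
print(order.sign_off())"
```

```text
the job is handed in; nothing more can be done
None
```

The job is handed in after about 23 s: the pack lies home in the corner of both fences to within about 1 mm by camera, and the cam lever stiffened to about 10 N at about 1.6 rad, clamping it. On the way, one fingertip push jammed at 35 N and I backed off.

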